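# Shut the clear cube and push it home in its cubby

## Robot

A 6-joint arm with a two-finger parallel gripper is mounted at the origin on the work surface. World frame = base frame: x ahead of the robot, y to its left, z up, the work surface at z = 0. Lengths are in mm, angles in rad, forces in N, time in s.
With the tool pointing down it reaches from about 350 to 875 mm from the base axis. Payload 4.2 kg.
Tool frame: the origin (TCP) lies midway between the tips of the shut fingers; the grasp point (between the pads) lies 19 mm behind it (arm.tcp_to_grasp is the distance from the TCP to the grasp point, in mm); z points along the fingers, y is the line along which they close (so a half turn about z gives the same grasp; the last joint's range is limited). The gripper opens to 85 mm and grips with 20 to 120 N. Pads are 22 mm wide; open, the fingers measure 114 mm over their backs; the gripper's body (76 mm by 85 mm) begins 54 mm behind the grasp point. The pads swing forward as they close: fully open they stand 13 mm farther back than shut.
Start: joints at [-1.043, 0.385, 0.008, 0, -1.194, -0.259], TCP at [166.001, -602.53, 231.312] pointing down, gripper open.
Joint ranges: [-3.14, 3.14], [-1.21, 2.06], [-1.07, 1.41], [-3.16, 2.05], [-2.99, -0.16], [-3.1, 3.1]. Speed limits (rad/s): [2.79, 2.79, 3.14, 3.14, 3.14, 3.14].

## Interface

Orientations are given as a unit quaternion [x, y, z, w].
In Python, from bench import arm gives the robot as it stands.
- The arm moves only by the tool arm_command, never from a script. Its argument "rows" is a list of rows, each a list of 2 entries, a list of its own where there are three numbers: the shift along the tool's x, y, z as a fraction of full scale, then the turn, a rotation vector about the tool's x, y, z as a fraction of full scale. In form: [[[x, y, z], [wx, wy, wz]], ...]. A call has 1 to 5 rows; each row is the pose to reach, as a shift and turn from the pose commanded when the call began, along the tool's axes at that moment, turning the shorter way round; what a row does not reach only later rows make up. Full scale, the value 1, is 0.25 m for a shift and 180 degrees for a turn. A row lasts 1/10 s, in which the tool goes at most 50 mm and 8.59 degrees, less where a joint would pass 70% of its speed; a pose out of reach is approached as far as the arm can. A call with a number of a shift or a turn outside -1 to 1 is refused whole. A call with a gripper value outside its range is refused whole. "grip" is the opening, from 0 (shut) to 1 (fully open), set as the call begins (left out, the last holds). The fingers move at their own pace and stop on an object; the grip force is fixed at half the most. Time passes only in rows, so rows that repeat a pose let the fingers close. It gives the time, the measured TCP pose, the force, the opening and the grip force at its end, in the units of the state.
- arm.read_state(): the state, without advancing time (a new reading comes with each control period).
- arm.get_image(name): name is "scene" or "top" or "wrist"; returns (picture, depth): 400x640x3 uint8, blue, green, red; 400x640 float32, mm along the optical axis (not along the pixel's ray), 0 where there is no reading.
- arm.camera_info(name): a dict with "fx", "fy", "cx", "cy" (pixels), "extrinsics" (4x4, takes a point from camera to world coordinates). Camera axes: x right, y down, z forward; pixel columns grow to the right and rows downward; lengths in mm; the calibration is good to about 2 mm. A picture is of the moment at which its call begins: read the wrist's pose just before it. camera_info takes no time and is no camera call; for the wrist camera it gives the pose at the moment of the call.
- arm.job_done(): hands the job in; it is judged then, once.
Trained networks look in the newest picture that a camera, given by its name, has taken for a name from the list of things; names that differ only in an ending like _2 or _b are one class to them, and where a whole thing is asked for, a point or a joint stands for the part that bears it (a point fixed in the world has none). Each returns a list of dicts, best first, with "score" (0 to 1); they miss things now and then, are a little off and sometimes report something else, mostly with a low value. They report only what shows in the picture. A call takes as long as a camera call.
- arm.spot_in(camera, query): "position" ([column, row] in pixels, amid what is visible of it).
The state is a dict: "clock": time; "joints": joint angles; "joint_vel": joint speeds; "joint_efforts": joint torques, N m; "position": TCP position; "ee_rot": TCP orientation; "contact_force": force on the tool from outside, world axes, zero at the start; "wrist_torque": the same for the moment, N m; "gripper_width": finger opening in mm; "grasp_force": force on a finger pad.
Only numpy, scipy, OpenCV 4.12 (cv2) and the standard library are available. Lean on these libraries where they do the work, as an engineer would, in place of code of your own. Each camera call takes 0.05 s, during which the arm holds its last target. There are 200 camera calls.

## Task

First push the flap lid of the clear acrylic cube shut. Then push the closed cube along the surface, without lifting or tipping it, into the empty bay of the low wooden rack until it sits squarely against the stop rail at the back, with its lid still fully shut. Leave everything else where it is.

Things in the scene. Friction and masses are not known exactly. Their poses are not given: they have to be found in the camera images.
- cube: Clear acrylic box, 96 x 96 mm, 88 mm high (92 with the lid shut), 4 mm walls, a white block on its inner floor, about 0.4 kg, loose on the table between robot and rack. Too wide to grip across. Origin: centre of its underside. x points from its front to its hinge side, roughly away from the robot (turned at most 0.35 rad at the start), z up.
- flap (a joint): Angle of the cube's lid in rad: 0 fully shut, 1.57 upright, stop at 1.9; starts between 1.1 and 1.7. Clear plate 96 x 96 x 4 mm, 40 g, no handle, hinged on the cube's +x top edge, so it swings up and away from the robot; to shut it, push its outer (far) face towards the robot and down. Slightly stiff hinge (0.035 N m): it stays roughly where it is left.
- cube_hinge (a point): Middle of the lid's hinge axis, on the cube's top edge: 48 mm along +x of the cube's centre and 88 mm above its underside. The axis is parallel to the cube's y. Axes as the cube's.
- flap_edge (a point): Middle of the lid's free edge, at its outer (upper) face, 96 mm from the hinge axis. Axes turn with the lid.
- rack: Low wooden rack, three bays in a row, fixed, open above and towards the robot. Origin: on the table, at the centre of a cube seated in the middle bay; x points to the stop rail, roughly away from the robot (within 0.1 rad), y along the row. Rail face at x = +48 mm, rail 30 mm high. Bays at y = -126, 0, +126 mm, 118 mm wide inside; dividers 8 mm thick, 25 mm high, from x = -37 mm to the rail.
- liner: Thin grey felt patch 80 x 100 mm, 0.5 mm thick, stuck flat in the one empty bay. Origin: on the table exactly where the centre of the seated cube's underside must come (its front then stands 11 mm out of the bay); axes as the rack's.
- stack: Stack of three black round filter shells screwed together, 82 mm across, 36 mm high, standing in one bay of the rack. Leave alone. Origin: centre of its underside.
- frame: Square aluminium filter frame, 86 x 86 x 10 mm, lying flat in one bay of the rack. Leave alone. Origin: centre of its underside.
- cap: White silicone lens cap, 72 mm across, 13 mm high, lying on the table at the left. Leave alone. Origin: centre of its underside.
- blower_tip: Stainless steel blower tip, a cone 62 mm high on a 36 mm foot, standing at the left. Leave alone. Origin: centre of its underside.
- can: Aluminium jar with a black lid, 44 mm across, 70 mm high, standing at the left. Leave alone. Origin: centre of its underside.
- lens: Black lens, 68 mm across, 66 mm high, standing at the right. Leave alone. Origin: centre of its underside.
- shell: Single empty black filter shell (ring), 82 mm across, 10 mm high, lying at the right. Leave alone. Origin: centre of its underside.

How it is judged (in metres and radians):
On the way, in this order (a step that is already met when the one before it is completed fails the run):
1. the flap lid is shut, with the cube still short of its bay (value of joint flap below 0.06 rad), for 0.2 s.
2. the shut cube stands in the empty bay against the stop rail (x of cube in the frame of liner between -0.006 and 0.006 m and y of cube in the frame of liner between -0.014 and 0.014 m and angle between the x axis of cube and the x axis of rack, either way round below 0.08 rad and height (world z) of cube below 0.005 m and angle between cube's own z axis and vertical below 0.04 rad and value of joint flap below 0.06 rad), for 0.2 s.
At the end, for the whole second after the job is handed in: The cube rests flat in the empty bay: within 6 mm of the stop rail, within 14 mm of the bay's middle line and within 0.08 rad of square to the rail; lid shut (joint below 0.06 rad), cube at rest, every other thing within 15 mm of its start (all of step 2 and linear speed of cube below 0.01 m/s and distance of each of stack, frame, cap, blower_tip, lens, shell, can from where it was at the start of the episode below 0.015 m); the robot touches nothing.
It fails at once if the cube is lifted off the surface (more than 10 mm) or tipped (more than 0.15 rad) (height (world z) of cube above 0.01 m or angle between cube's own z axis and vertical above 0.15 rad).
It fails at once if another thing is moved by more than 15 mm (distance of any of stack, frame, cap, blower_tip, lens, shell, can from where it was at the start of the episode above 0.015 m).
It also fails if it takes over 61 s, if anything falls off the work surface, if the arm or the gripper's body presses on something with over 40 N, if the wrist force passes 120 N, or if a joint passes its speed limit or range.

## Working session

There is one attempt and no reset: what is moved stays moved. The work goes in short steps, Python scripts to look and compute and a tool call to move; the robot and the scene stay as the last step left them, time stands still between calls to the robot, and variables do not carry over. Pictures are saved under pics/ and viewed, at most 10 in all, crops included, and the job is handed in when it is done.

Besides the shell and the picture viewer there is one more tool, called after ">>>" as a command line: name --argument value ..., lists and objects as JSON in quotes. arm_command: Moves the arm, as the interface text tells. Shift numbers are shares of 0.25 m and turn numbers shares of 180 degrees, none past 1 either way. Its arguments: {"type":"object","properties":{"rows":{"type":"array","items":{"type":"array"}},"grip":{"type":"number"}},"required":["rows"]}

```bash
mkdir -p pics
cat > h.py <<'E'
import numpy as np, cv2
from scipy.spatial.transform import Rotation as R
from bench import arm
def px2w(cam,u,v,d=None,z=None):
    c=arm.camera_info(cam);T=np.array(c["extrinsics"])
    r=np.array([(u-c["cx"])/c["fx"],(v-c["cy"])/c["fy"],1.])
    if d is not None: return T[:3,:3]@(r*d)+T[:3,3]
    w=T[:3,:3]@r;return T[:3,3]+w*(z-T[2,3])/w[2]
def w2px(cam,p):
    c=arm.camera_info(cam);T=np.linalg.inv(np.array(c["extrinsics"]))
    q=T[:3,:3]@np.array(p)+T[:3,3];return [c["fx"]*q[0]/q[2]+c["cx"],c["fy"]*q[1]/q[2]+c["cy"]]
E
python3 - <<'E'
from h import *
np.set_printoptions(precision=1,suppress=True)
s=arm.read_state();print(s["clock"],s["position"],s["ee_rot"])
for n in("top","scene"):
    im,d=arm.get_image(n);cv2.imwrite(f"pics/{n}1.png",im);np.save(f"{n}.npy",d)
    for q in("cube","liner","cube_hinge","flap_edge","rack","frame","stack","lens","can","cap","shell","blower_tip"):
        for r in arm.spot_in(n,q)[:1]:
            u,v=r["position"];dd=d[int(v),int(u)];print(n,q,np.array([u,v]),round(r["score"],2),px2w(n,u,v,d=dd))
E
```

```text
0.0 [ 165.8 -602.   230.2] [-0.1  1.   0.  -0. ]
top cube [315. 203.] 0.87 [520.7  24.2  15.9]
top liner [349.9 143. ] 0.73 [671.  -63.4   0.5]
top cube_hinge [316.4 201.8] 0.81 [523.8  21.   13.8]
top flap_edge [317. 186.] 0.7 [530.6  11.6 180.5]
top rack [355.4 123.4] 0.88 [714.7 -77.4  19. ]
top frame [398.  143.1] 0.7 [ 666.9 -181.1    2.8]
top stack [296.2 147.1] 0.57 [653.9  66.5  35.4]
top lens [483.6 245.5] 0.68 [ 412.  -343.9   69.2]
top can [166.  158.7] 0.65 [623.8 366.5  70.4]
top cap [173.5 264.6] 0.64 [380.9 361.   13.8]
top shell [490.4 184.4] 0.73 [ 558.5 -395.2    4. ]
top blower_tip [172.  202.5] 0.64 [526.4 363.1  33.5]
scene cube [342.1 207.6] 0.55 [565.1  56.5 126.8]
scene liner [280.2 242.5] 0.84 [672.4 -60.3  -1.1]
scene cube_hinge [342.3 212. ] 0.75 [491.5  -5.9  10.6]
scene flap_edge [338.3 192.6] 0.76 [548.7  29.7 146.9]
scene rack [270.6 252.1] 0.97 [722.8 -35.8  27.6]
scene frame [248.3 215.9] 0.6 [ 670.4 -190.8    4.4]
scene stack [320.5 263.3] 0.73 [669.1  81.8  35.3]
scene lens [275.6 139.1] 0.96 [ 431.5 -335.7   60.6]
scene can [440.7 337.4] 0.82 [651.4 391.6  57.6]
scene cap [483.8 258.8] 0.96 [380.4 352.8  12.1]
scene shell [246.9 170.8] 0.44 [ 546.5 -350.9   -4.1]
scene blower_tip [460.6 301.6] 0.79 [538.8 375.8  35.3]
```

Run:
```python
import cv2
a=cv2.imread("pics/top1.png")[90:270,230:450];b=cv2.imread("pics/scene1.png")[140:300,220:420]
import numpy as np
a=cv2.resize(a,(733,600),interpolation=3);b=cv2.resize(b,(750,600),interpolation=3)
cv2.imwrite("pics/a.png",a);cv2.imwrite("pics/b.png",b)
```

```text
(no output)
```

View pics/a.png

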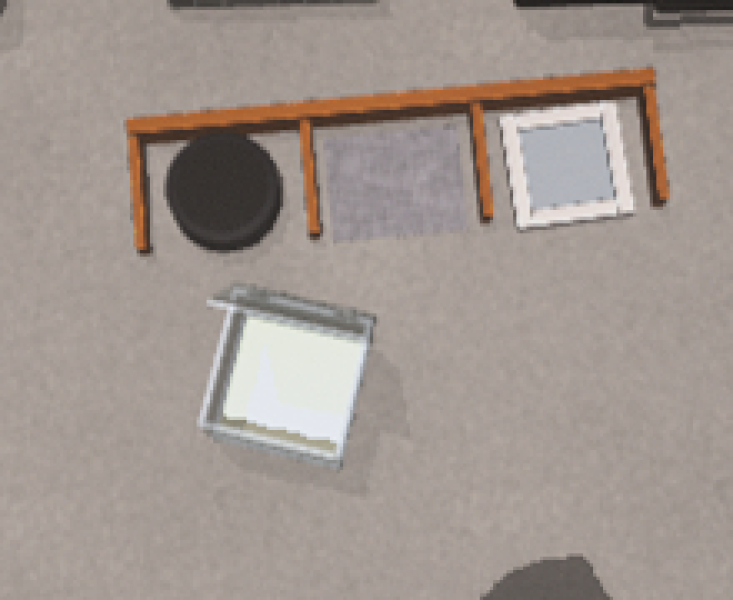

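View pics/b.png

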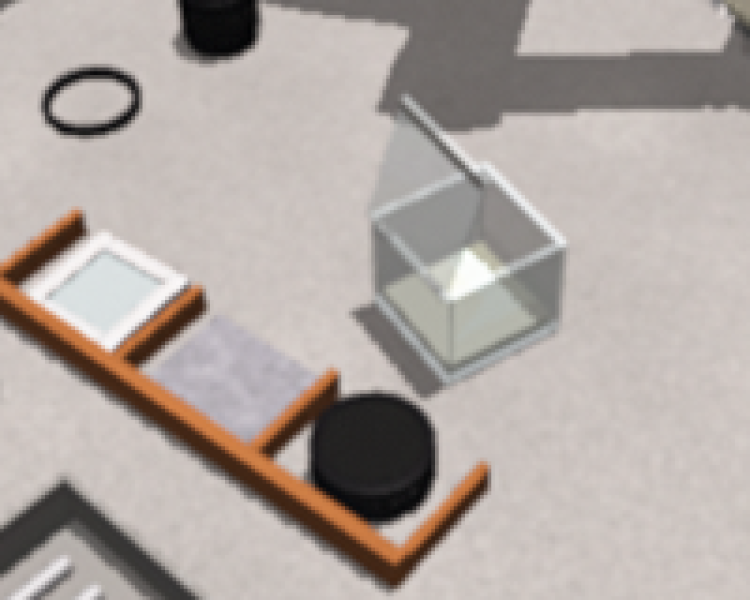

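The top view shows the cube at crop (290,380), turned clockwise, with the lid upright and leaning a little towards the robot. The empty bay is the middle one, with the felt at (395,185). The scene view confirms this: the lid's free edge runs from (405,95) to (480,180). Next I fit the poses.

```bash
cat > fit.py <<'E'
from h import *
from scipy.optimize import least_squares
A=lambda u,v:("top",230+u/3.3318,90+v/3.3333)
B=lambda u,v:("scene",220+u/3.75,140+v/3.75)
def tf(p,q): c,s=np.cos(p[2]),np.sin(p[2]);return [p[0]+c*q[0]-s*q[1],p[1]+s*q[0]+c*q[1],q[2]]
rack=[((-37,189,25),A(143,251)),((-37,63,25),A(315,237)),((-37,-63,25),A(487,220)),((-37,-189,25),A(660,204)),
((40,50,0),A(326,145)),((40,-50,0),A(456,125)),((-40,-50,0),A(467,229)),((-40,50,0),A(334,242))]
def res(p,M): return np.concatenate([np.array(w2px(o[0],tf(p,q)))-o[1:] for q,o in M])
r=least_squares(res,[670,-60,0],args=(rack,));print("rack",r.x,r.fun.round(1))
cube=[((-48,48,88),A(203,428)),((-48,-48,88),A(340,464)),
((48,-48,88),B(372,215)),((-48,-48,88),B(487,165)),((-48,48,88),B(565,243)),((48,48,88),B(450,298)),((48,48,0),B(450,380)),((-48,48,0),B(555,328)),((48,-48,0),B(375,295)),
("f",48,B(480,182)),("f",-48,B(405,95))]
def rc(p):
    M=[((48-96*np.cos(p[3])-0*np.sin(p[3]),q[1],88+96*np.sin(p[3])),q[2]) if q[0]=="f" else q for q in cube]
    return res(p,M)
r=least_squares(rc,[520,20,-.2,1.4]);print("cube",r.x,r.fun.round(1))
E
python3 fit.py
```

```text
rack [ 6.63629378e+02 -5.98787996e+01  7.09909703e-02] [-0.8 -0.1 -0.3 -0.8  0.5 -0.6  1.4 -0.7 -0.9 -1.1  0.2  1.1  0.3  1.1
 -0.4  1. ]
cube [ 5.11905510e+02  1.89923693e+01 -2.60438697e-01  1.29932255e+00] [-1.7 -0.3 -0.3 -0.6 -0.5 -1.2 -0.2 -1.6  0.7 -0.8 -0.7 -0.1 -0.9  1.2
  1.3 -0.2 -0.4  0.8  1.  -1.2 -1.4 -0.6]
```

```bash
cat >> h.py <<'E'
def down(psi): # tool pointing down, tool y along world angle psi
    y=np.array([np.cos(psi),np.sin(psi),0]);z=np.array([0,0,-1.]);return R.from_matrix(np.c_[np.cross(y,z),y,z])
def cur():
    s=arm.read_state();return np.array(s["position"]),R.from_quat(s["ee_rot"])
def plan(*ts): # (x,y,z,psi) -> rows
    p,q=cur();m=q.as_matrix();print("t",arm.read_state()["clock"],"pos",p.round(1),"psi",np.arctan2(m[1,1],m[0,1]).round(3),"z",m[:,2].round(3),"j",np.round(arm.read_state()["joints"],2),"F",np.round(arm.read_state()["contact_force"],1))
    for t in ts:
        c=[down(t[3]),down(t[3]+np.pi)];d=min((q.inv()*k).as_rotvec().tolist() for k in c) if 0 else min([(q.inv()*k).as_rotvec() for k in c],key=np.linalg.norm)
        print(np.round(q.inv().apply(np.array(t[:3])-p)/250,3).tolist(),np.round(d/np.pi,3).tolist())
def cub(x,y,z,c=(512,19,-.26)): 
    a=c[2];return [c[0]+np.cos(a)*x-np.sin(a)*y,c[1]+np.sin(a)*x+np.cos(a)*y,z]
E
python3 - <<'E'
from h import *
Y=np.pi/2-.26
plan((400,-300,235,Y),cub(85,0,235)+[Y],cub(85,0,145)+[Y])
E
```

```text
t 1.3 pos [ 166.  -602.5  231.3] psi 1.84 z [ 0.  0. -1.] j [-1.04  0.38  0.01 -0.   -1.19 -0.26] F [-0.5  0.7  0. ]
[-1.224, 0.918, -0.015] [0.0, 0.0, 0.168]
[-2.288, 1.858, -0.015] [0.0, 0.0, 0.168]
[-2.288, 1.858, 0.345] [0.0, 0.0, 0.168]
```

>>> arm_command --rows '[[[-1,0.8,-0.02],[0,0,0.17]],[[-1,0.8,-0.02],[0,0,0.17]],[[-1,0.8,-0.02],[0,0,0.17]],[[-1,0.8,-0.02],[0,0,0.17]],[[-1,0.8,-0.02],[0,0,0.17]]]' --grip 0

```text
clock: 1.8
position: [308.1, -406.4, 235.3]
ee_rot: [0.133, 0.991, -0.0, 0.0]
contact_force: [1.1, -0.6, -0.1]
gripper_width: 12.4
grasp_force: 0.0
```

```bash
cat > p.py <<'E'
from h import *
import sys
c=eval(sys.argv[1]);plan(*[cub(*t[:3],c=c)+[c[2]+t[3]] for t in eval(sys.argv[2])])
E
python3 p.py "(512,19,-.26)" "[(85,0,235,np.pi/2)]"
```

```text
t 1.8 pos [ 308.1 -406.4  235.3] psi 1.303 z [ 0.001 -0.    -1.   ] j [-0.6   0.19 -0.26  0.   -1.12 -1.24] F [ 1.1 -0.6 -0.1]
[-0.676, 1.86, 0.001] [-0.0, 0.0, -0.002]
```

>>> arm_command --rows '[[[-0.5,1,0],[0,0,0]],[[-0.5,1,0],[0,0,0]],[[-0.5,1,0],[0,0,0]],[[-0.5,1,0],[0,0,0]],[[-0.5,1,0],[0,0,0]]]'

```text
clock: 2.3
position: [474.9, -219.7, 235.6]
ee_rot: [0.132, 0.991, -0.0, 0.0]
contact_force: [1.0, -0.9, 0.4]
gripper_width: -0.3
grasp_force: 0.0
```

```bash
python3 p.py "(512,19,-.26)" "[(85,0,235,np.pi/2),(85,0,145,np.pi/2)]"
```

```text
t 2.3 pos [ 474.9 -219.7  235.6] psi 1.306 z [ 0.001 -0.    -1.   ] j [-0.12  0.21 -0.23  0.   -1.13 -1.71] F [ 1.  -0.9  0.4]
[-0.233, 0.962, 0.003] [-0.0, 0.0, -0.002]
[-0.233, 0.962, 0.363] [-0.0, 0.0, -0.002]
```

>>> arm_command --rows '[[[-0.23,0.94,0],[0,0,0]],[[-0.23,0.94,0],[0,0,0]],[[-0.23,0.94,0],[0,0,0]],[[-0.23,0.94,0],[0,0,0]],[[-0.23,0.94,0],[0,0,0]]]'

```text
clock: 2.8
position: [591.9, -7.3, 235.3]
ee_rot: [0.132, 0.991, 0.0, 0.0]
contact_force: [0.5, 0.0, 0.5]
gripper_width: 0.0
grasp_force: 0.0
```

```bash
python3 p.py "(512,19,-.26)" "[(85,0,145,np.pi/2),(40,0,145,np.pi/2),(0,0,140,np.pi/2),(-25,0,120,np.pi/2)]"
```

```text
t 2.8 pos [591.9  -7.3 235.3] psi 1.307 z [ 0.001  0.    -1.   ] j [ 0.26  0.33 -0.07  0.   -1.17 -2.1 ] F [0.5 0.  0.5]
[-0.004, 0.019, 0.361] [0.0, 0.0, -0.001]
[0.176, 0.019, 0.361] [0.0, 0.0, -0.001]
[0.336, 0.018, 0.381] [0.0, 0.0, -0.001]
[0.436, 0.018, 0.461] [0.0, 0.0, -0.001]
```

>>> arm_command --rows '[[[0,0.02,0.2],[0,0,0]],[[0,0.02,0.36],[0,0,0]],[[0,0.02,0.36],[0,0,0]],[[0.06,0.02,0.36],[0,0,0]],[[0.12,0.02,0.36],[0,0,0]]]'

```text
clock: 3.3
position: [564.4, 2.7, 147.0]
ee_rot: [0.132, 0.991, -0.0, 0.001]
contact_force: [0.2, -0.3, -0.1]
gripper_width: -0.4
grasp_force: 0.0
```

>>> arm_command --rows '[[[0.05,0,0],[0,0,0]],[[0.1,0,0],[0,0,0]],[[0.15,0,0.01],[0,0,0]],[[0.2,0,0.03],[0,0,0]],[[0.24,0,0.05],[0,0,0]]]'

```text
clock: 3.8
position: [505.2, 18.9, 133.7]
ee_rot: [0.132, 0.991, 0.0, 0.001]
contact_force: [-0.3, 0.5, 0.3]
gripper_width: 0.3
grasp_force: 0.1
```

```bash
python3 - <<'E'
from h import *
for n in("scene",):
    im,d=arm.get_image(n);cv2.imwrite(f"pics/s2.png",cv2.resize(im[110:310,200:440],(720,600),interpolation=3))
E
python3 p.py "(512,19,-.26)" "[(-25,0,120,np.pi/2),(-30,0,110,np.pi/2),(-30,0,95,np.pi/2)]"
```

```text
t 3.85 pos [503.   18.8 132.5] psi 1.305 z [-0.001  0.    -1.   ] j [ 0.36  0.28 -0.42 -0.   -0.87 -2.2 ] F [-2.3 -0.4 -1.9]
[0.065, 0.01, 0.05] [-0.0, -0.0, -0.002]
[0.085, 0.01, 0.09] [-0.0, -0.0, -0.002]
[0.085, 0.01, 0.15] [-0.0, -0.0, -0.002]
```

View pics/s2.png

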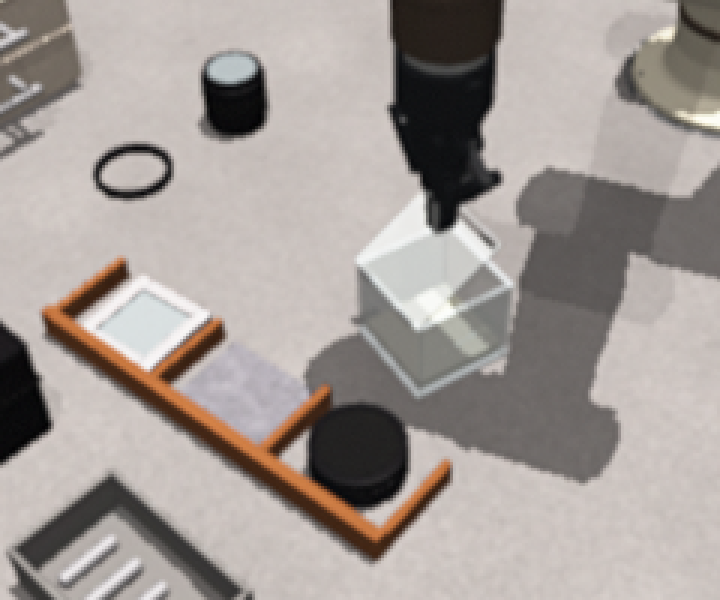

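The picture shows the fingertips on the lid's outer face at (440,220). The lid is about half shut and the cube hasn't moved. I keep going down.

>>> arm_command --rows '[[[0.04,0,0.04],[0,0,0]],[[0.08,0,0.08],[0,0,0]],[[0.08,0,0.12],[0,0,0]],[[0.08,0,0.15],[0,0,0]],[[0.08,0,0.155],[0,0,0]]]'

```text
clock: 4.35
position: [486.1, 23.7, 93.0]
ee_rot: [0.132, 0.991, -0.0, -0.001]
contact_force: [0.3, 0.4, 0.5]
gripper_width: 0.3
grasp_force: 0.1
```

>>> arm_command --rows '[[[0,0,0.005],[0,0,0]],[[0,0,0.01],[0,0,0]],[[0,0,0.01],[0,0,0]]]'

```text
clock: 4.65
position: [486.7, 23.9, 92.0]
ee_rot: [0.132, 0.991, 0.0, 0.0]
contact_force: [-0.5, -0.3, 3.0]
gripper_width: -0.2
grasp_force: 1.5
```

>>> arm_command --rows '[[[0,0,-0.2],[0,0,0]],[[0,0.2,-0.4],[0,0,-0.1]],[[0,0.4,-0.4],[0,0,-0.2]],[[0,0.4,-0.4],[0,0,-0.3]],[[0,0.4,-0.4],[0,0,-0.3]]]' --grip 0.6

```text
clock: 5.15
position: [513.7, 123.0, 192.5]
ee_rot: [-0.171, 0.985, 0.001, 0.002]
contact_force: [0.3, -0.7, -1.1]
gripper_width: 51.3
grasp_force: 0.0
```

```bash
python3 - <<'E'
from h import *
im,d=arm.get_image("scene");cv2.imwrite("pics/s3.png",cv2.resize(im[140:300,220:420],(750,600),interpolation=3))
E
python3 p.py "(512,19,-.26)" "[(0,100,190,np.pi),(0,100,40,np.pi)]"
```

```text
t 5.2 pos [512.9 121.9 191.9] psi 1.917 z [ 0.001  0.001 -1.   ] j [ 0.54  0.25 -0.29 -0.   -1.03 -1.77] F [0.  0.2 0.1]
[-0.085, -0.057, 0.008] [-0.0, 0.001, -0.307]
[-0.084, -0.057, 0.608] [-0.0, 0.001, -0.307]
```

View pics/s3.png

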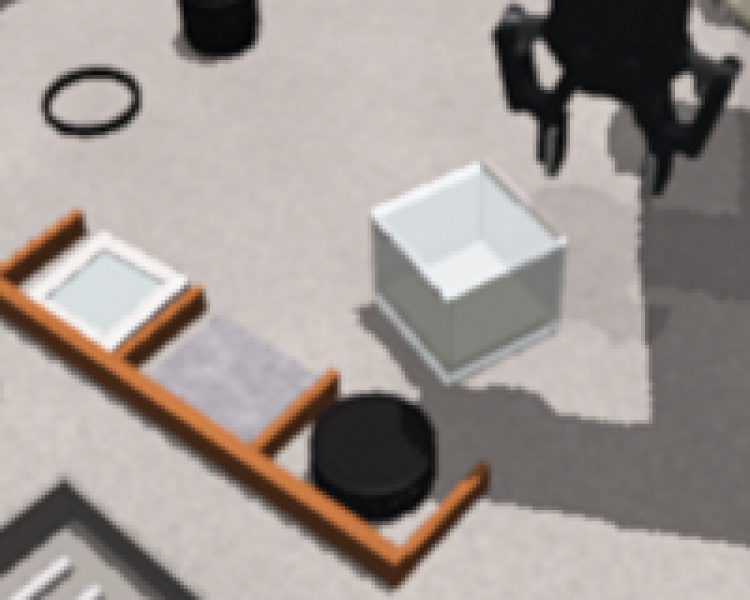

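The lid is shut, with its edge flush at (480,165)–(565,240), and the cube is where it was. Next I swing the open fingers round to its left side.

>>> arm_command --rows '[[[-0.08,-0.06,0],[0,0,-0.31]],[[-0.08,-0.06,0],[0,0,-0.31]],[[-0.08,-0.06,0],[0,0,-0.31]],[[-0.08,-0.06,0.1],[0,0,-0.31]],[[-0.08,-0.06,0.2],[0,0,-0.31]]]'

```text
clock: 5.7
position: [536.7, 112.7, 141.5]
ee_rot: [-0.517, 0.856, -0.0, 0.001]
contact_force: [-0.0, 0.1, -0.4]
gripper_width: 50.8
grasp_force: 0.0
```

>>> arm_command --rows '[[[0,0,0],[0,0,-0.08]],[[0,0,0],[0,0,-0.08]],[[0,0,0.1],[0,0,-0.08]],[[0,0,0.3],[0,0,-0.08]],[[0,0,0.4],[0,0,-0.08]]]'

```text
clock: 6.2
position: [534.3, 111.7, 38.4]
ee_rot: [-0.618, 0.786, 0.001, -0.002]
contact_force: [0.5, -0.2, -0.4]
gripper_width: 51.4
grasp_force: 0.0
```

```bash
python3 p.py "(512,19,-.26)" "[(0,100,38,np.pi),(0,65,38,np.pi)]"
```

```text
t 6.2 pos [534.3 111.7  38.4] psi 2.902 z [-0.004 -0.001 -1.   ] j [ 0.5   0.47 -0.42 -0.   -0.69 -0.74] F [ 0.5 -0.2 -0.4]
[-0.019, -0.01, 0.002] [0.001, -0.001, 0.007]
[0.121, -0.007, 0.002] [0.001, -0.001, 0.007]
```

```bash
cat > arc.py <<'E'
from h import *
ts=[cub(0,59,38)+[-.26+np.pi]];c=np.array([512,19,-.26])
N=14
for i in range(N):
    th=-.26+.331*(i+.5)/N; c=c+[6.5*np.sin(th),-6.5*np.cos(th),.331/N]
    if i%2: ts.append(cub(0,59,38,c=c)+[c[2]+np.pi])
print(c)
plan(*ts)
E
python3 arc.py
```

```text
[ 5.03452240e+02 -7.11830771e+01  7.10000000e-02]
t 6.2 pos [534.3 111.7  38.4] psi 2.902 z [-0.004 -0.001 -1.   ] j [ 0.5   0.47 -0.42 -0.   -0.69 -0.74] F [ 0.5 -0.2 -0.4]
[0.145, -0.006, 0.002] [0.001, -0.001, 0.007]
[0.197, 0.005, 0.002] [0.001, -0.001, -0.008]
[0.25, 0.013, 0.002] [0.001, -0.001, -0.023]
[0.303, 0.019, 0.002] [0.001, -0.001, -0.039]
[0.356, 0.023, 0.003] [0.001, -0.001, -0.054]
[0.409, 0.024, 0.003] [0.001, -0.001, -0.069]
[0.462, 0.023, 0.003] [0.001, -0.001, -0.084]
[0.515, 0.019, 0.003] [0.001, -0.0, -0.099]
```

>>> arm_command --rows '[[[0.05,0,0],[0,0,0.007]],[[0.09,0,0],[0,0,0.007]],[[0.12,-0.005,0],[0,0,0.007]],[[0.135,-0.005,0],[0,0,0.007]],[[0.15,-0.005,0],[0,0,0.007]]]'

```text
clock: 6.7
position: [530.9, 77.0, 43.5]
ee_rot: [-0.611, 0.792, -0.001, 0.004]
contact_force: [0.4, 5.1, 3.0]
gripper_width: 51.1
grasp_force: 0.0
```

```bash
python3 arc.py
```

```text
[ 5.03452240e+02 -7.11830771e+01  7.10000000e-02]
t 6.7 pos [530.9  77.   43.5] psi 2.884 z [ 0.007  0.003 -1.   ] j [ 0.45  0.45 -0.44 -0.   -0.67 -0.7 ] F [0.4 5.1 3. ]
[0.008, 0.014, 0.022] [-0.002, 0.002, 0.001]
[0.06, 0.024, 0.022] [-0.002, 0.001, -0.014]
[0.112, 0.031, 0.021] [-0.002, 0.001, -0.029]
[0.165, 0.037, 0.021] [-0.002, 0.001, -0.044]
[0.218, 0.039, 0.021] [-0.002, 0.001, -0.059]
[0.272, 0.039, 0.021] [-0.002, 0.001, -0.074]
[0.325, 0.037, 0.02] [-0.002, 0.001, -0.089]
[0.378, 0.032, 0.02] [-0.002, 0.001, -0.104]
```

Run:
```python
from h import *
im,d=arm.get_image("scene");cv2.imwrite("pics/s4.png",cv2.resize(im[110:300,220:440],(695,600),interpolation=3))
s=arm.read_state();print(s["position"],s["contact_force"],s["wrist_torque"])
```

```text
[530.62713809  76.59158349  43.31745359] [0.8082841  2.26194549 0.72457155] [ 0.73654159 -0.47074458  0.00627375]
```

View pics/s4.png

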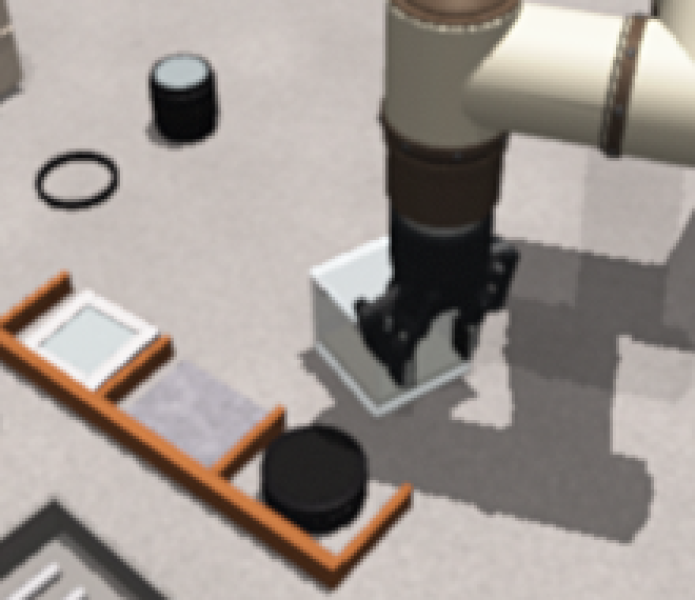

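The cube is flat and the fingers are on its left face, near (400,360). Something in the gripper probably rubs on the lid, so I back off, raise a little and push on.

>>> arm_command --rows '[[[-0.02,0.01,0],[0,0,0]],[[-0.02,0.01,-0.03],[0,0,0]],[[-0.02,0.01,-0.03],[0,0,0]]]'

```text
clock: 7.05
position: [527.5, 81.7, 49.6]
ee_rot: [-0.611, 0.792, -0.0, 0.0]
contact_force: [-0.9, 0.1, -0.8]
gripper_width: 51.4
grasp_force: 0.0
```

```bash
sed -i 's/,38/,48/g' arc.py; python3 arc.py
```

```text
[ 5.03452240e+02 -7.11830771e+01  7.10000000e-02]
t 7.05 pos [527.5  81.7  49.6] psi 2.886 z [ 0. -0. -1.] j [ 0.46  0.44 -0.44  0.   -0.69 -0.71] F [-0.9  0.1 -0.8]
[0.022, -0.005, 0.007] [-0.0, -0.0, 0.001]
[0.075, 0.006, 0.007] [-0.0, -0.0, -0.014]
[0.127, 0.013, 0.007] [-0.0, -0.0, -0.029]
[0.18, 0.018, 0.007] [-0.0, -0.0, -0.044]
[0.233, 0.021, 0.007] [-0.0, -0.0, -0.059]
[0.287, 0.021, 0.007] [-0.0, -0.0, -0.074]
[0.34, 0.019, 0.007] [-0.0, -0.0, -0.089]
[0.393, 0.014, 0.007] [-0.0, -0.0, -0.104]
```

>>> arm_command --rows '[[[0.02,-0.005,0],[0,0,0]],[[0.04,0,0],[0,0,-0.006]],[[0.065,0.005,0],[0,0,-0.012]],[[0.09,0.01,0],[0,0,-0.02]],[[0.125,0.013,0],[0,0,-0.03]]]'

```text
clock: 7.55
position: [516.6, 52.2, 49.1]
ee_rot: [-0.648, 0.761, -0.0, 0.001]
contact_force: [0.2, 3.0, 0.4]
gripper_width: 51.5
grasp_force: 0.0
```

```bash
python3 arc.py
```

```text
[ 5.03452240e+02 -7.11830771e+01  7.10000000e-02]
t 7.55 pos [516.6  52.2  49.1] psi 2.982 z [ 0.001  0.001 -1.   ] j [ 0.41  0.42 -0.48 -0.   -0.67 -0.57] F [0.2 3.  0.4]
[-0.101, -0.027, 0.004] [-0.0, 0.0, 0.032]
[-0.05, -0.012, 0.004] [-0.0, 0.0, 0.017]
[0.002, 0.001, 0.004] [-0.0, 0.0, 0.002]
[0.054, 0.011, 0.004] [-0.0, 0.0, -0.013]
[0.107, 0.019, 0.004] [-0.0, 0.0, -0.028]
[0.16, 0.024, 0.004] [-0.0, 0.0, -0.043]
[0.213, 0.027, 0.004] [-0.0, 0.0, -0.059]
[0.266, 0.027, 0.004] [-0.0, 0.0, -0.074]
```

>>> arm_command --rows '[[[0.027,0.006,0],[0,0,-0.007]],[[0.054,0.011,0],[0,0,-0.013]],[[0.08,0.015,0],[0,0,-0.02]],[[0.107,0.019,0],[0,0,-0.028]],[[0.134,0.022,0],[0,0,-0.036]]]'

```text
clock: 8.05
position: [504.9, 19.4, 48.7]
ee_rot: [-0.69, 0.724, 0.0, -0.0]
contact_force: [0.3, 3.5, 2.0]
gripper_width: 51.3
grasp_force: 0.0
```

>>> arm_command --rows '[[[0.027,0.006,0],[0,0,-0.007]],[[0.054,0.009,0],[0,0,-0.015]],[[0.08,0.012,0],[0,0,-0.022]],[[0.107,0.013,0],[0,0,-0.03]],[[0.132,0.013,0],[0,0,-0.037]]]'

```text
clock: 8.55
position: [499.1, -13.8, 48.3]
ee_rot: [0.731, -0.683, -0.001, 0.001]
contact_force: [-0.0, 2.9, 0.7]
gripper_width: 51.2
grasp_force: 0.0
```

```bash
python3 arc.py|tail -3
```

```text
[-0.109, -0.028, 0.001] [0.001, -0.0, 0.029]
[-0.057, -0.013, 0.001] [0.001, -0.0, 0.014]
[-0.006, -0.001, 0.001] [0.001, -0.0, -0.001]
```

Now I back away from the cube, lift, and look with the top camera before pushing from the front.

>>> arm_command --rows '[[[-0.1,0,0],[0,0,0]],[[-0.2,0,-0.1],[0,0,0]],[[-0.2,0,-0.3],[0,0,0]],[[-0.2,0.2,-0.5],[0,0,0.1]],[[-0.3,0.4,-0.5],[0,0,0.2]]]'

```text
clock: 9.05
position: [419.1, 48.1, 171.9]
ee_rot: [-0.62, 0.784, -0.001, 0.002]
contact_force: [-0.3, 0.9, 0.7]
gripper_width: 51.1
grasp_force: 0.0
```

```bash
python3 - <<'E'
from h import *
arm.get_image("scene")
im,d=arm.get_image("top");im2,_=arm.get_image("scene")
a=cv2.resize(im[90:270,230:450],(733,600),interpolation=3);cv2.imwrite("pics/a5.png",a)
cv2.imwrite("pics/b5.png",cv2.resize(im2[140:300,220:420],(750,600),interpolation=3))
E
python3 p.py "(503,-71,.071)" "[(-120,0,180,np.pi/2)]"
```

```text
t 9.2 pos [415.3  47.7 169.7] psi 2.919 z [-0.  0. -1.] j [ 0.51  0.09 -0.56 -0.   -0.92 -0.73] F [ 0.5  0.6 -0.4]
[0.524, 0.012, -0.041] [0.0, -0.0, 0.406]
```

View pics/a5.png

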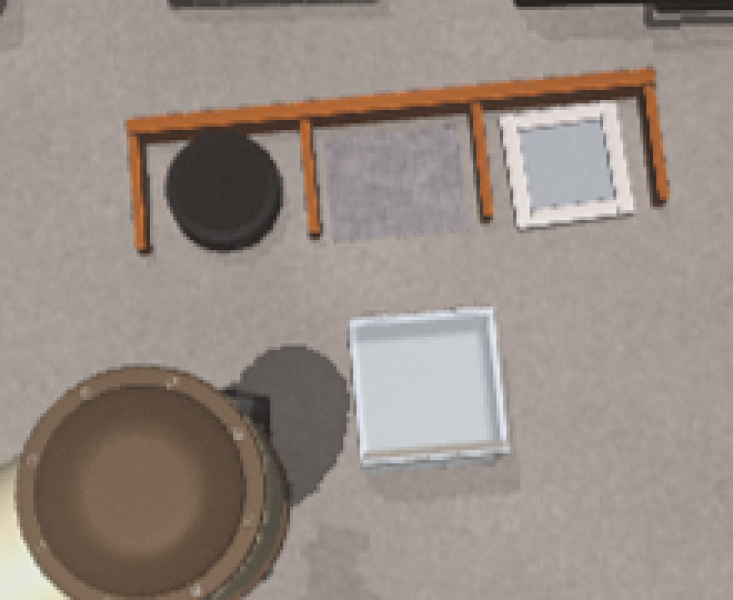

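View pics/b5.png

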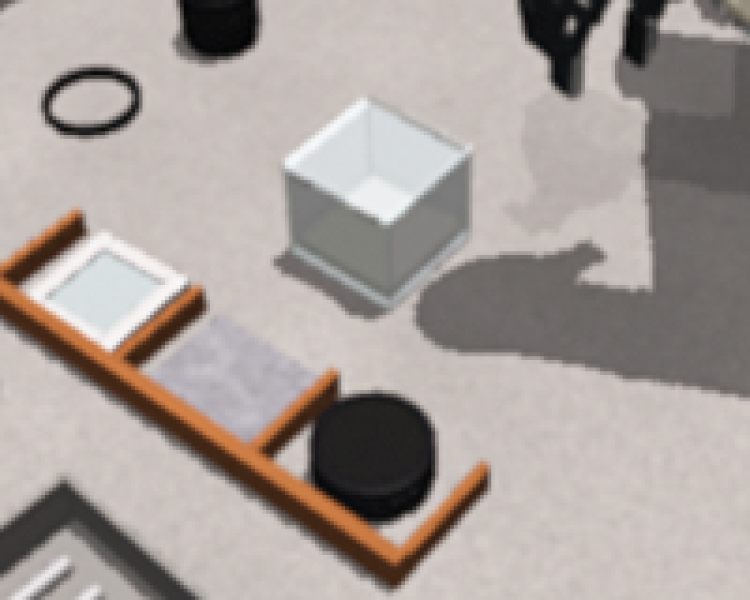

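The cube is now nearly square to the rack and in front of the middle bay, with its corners at (350,320), (494,308), (508,453) and (363,467). I fit its pose.

```bash
cat > fit2.py <<'E'
import fit
from fit import *
M=[((48,48,91),A(350,320)),((48,-48,91),A(494,308)),((-48,48,92),A(362,465)),((-48,-48,92),A(508,452)),
((48,-48,90),B(283,163)),((-48,-48,92),B(368,97)),((-48,48,92),B(472,148)),((48,48,90),B(387,225)),((48,48,0),B(390,308)),((48,-48,0),B(293,247)),((-48,48,0),B(468,240))]
for m in(M,M[:4]):
    r=least_squares(res,[503,-71,.07],args=(m,));print(r.x,r.fun.round(1))
    d=r.x-[663.6,-59.9,.071];print("in rack",np.cos(.071)*d[0]+np.sin(.071)*d[1],-np.sin(.071)*d[0]+np.cos(.071)*d[1],d[2])
E
python3 fit2.py
```

```text
rack [ 6.63629378e+02 -5.98787996e+01  7.09909703e-02] [-0.8 -0.1 -0.3 -0.8  0.5 -0.6  1.4 -0.7 -0.9 -1.1  0.2  1.1  0.3  1.1
 -0.4  1. ]
cube [ 5.11905510e+02  1.89923693e+01 -2.60438697e-01  1.29932255e+00] [-1.7 -0.3 -0.3 -0.6 -0.5 -1.2 -0.2 -1.6  0.7 -0.8 -0.7 -0.1 -0.9  1.2
  1.3 -0.2 -0.4  0.8  1.  -1.2 -1.4 -0.6]
[ 5.02400209e+02 -7.38689447e+01  5.94094586e-02] [-0.5 -0.4 -0.1 -0.3 -0.5 -0.4  0.1  0.  -0.3 -0.4  0.5 -1.6  0.2 -0.8
 -0.2 -1.  -0.3  0.7 -0.7  1.   0.7 -0.9]
in rack -161.78461959479642 -2.498179052698946 -0.0115905413634977
[ 5.01799998e+02 -7.44508903e+01  6.19354140e-02] [-0.3 -0.   0.1 -0.1 -0.2 -0.1  0.4  0.2]
in rack -162.42460145516256 -3.0360792850653837 -0.009064585991283305
```

>>> arm_command --rows '[[[0.5,0,-0.04],[0,0,0.4]],[[0.5,0,-0.04],[0,0,0.4]],[[0.5,0,-0.04],[0,0,0.4]],[[0.5,0,-0.04],[0,0,0.4]],[[0.5,0,-0.04],[0,0,0.4]]]'

```text
clock: 9.7
position: [389.3, -75.0, 178.2]
ee_rot: [-0.29, 0.957, -0.0, -0.002]
contact_force: [-0.6, -0.9, 0.1]
gripper_width: 51.1
grasp_force: 0.0
```

```bash
python3 p.py "(503,-71,.071)" "[(-105,0,180,np.pi/2)]"
```

```text
t 9.7 pos [389.3 -75.  178.2] psi 2.159 z [-0.003 -0.001 -1.   ] j [ 0.22  0.04 -0.59  0.   -0.94 -1.21] F [-0.6 -0.9  0.1]
[-0.022, -0.031, -0.007] [0.0, -0.001, 0.165]
```

>>> arm_command --rows '[[[-0.02,-0.03,0],[0,0,0.165]],[[-0.02,-0.03,0],[0,0,0.165]],[[-0.02,-0.03,0],[0,0,0.165]],[[-0.02,-0.03,0.2],[0,0,0.165]],[[-0.02,-0.03,0.4],[0,0,0.165]]]'

```text
clock: 10.2
position: [399.4, -77.3, 78.4]
ee_rot: [-0.038, 0.999, 0.0, 0.002]
contact_force: [0.9, 0.3, -1.0]
gripper_width: 51.3
grasp_force: 0.0
```

>>> arm_command --rows '[[[0,0,0.1],[0,0,0]],[[0,0,0.12],[0,0,0]]]'

```text
clock: 10.4
position: [395.4, -77.9, 45.7]
ee_rot: [-0.039, 0.999, -0.001, -0.005]
contact_force: [-0.2, 0.4, 0.1]
gripper_width: 51.2
grasp_force: 0.0
```

```bash
python3 p.py "(663.6,-59.9,.071)" "[(-230,-2.5,48,np.pi/2),(-190,-2.5,48,np.pi/2),(-140,-2,48,np.pi/2),(-100,-1,48,np.pi/2),(-59,0,48,np.pi/2)]"
```

```text
t 10.4 pos [395.4 -77.9  45.7] psi 1.648 z [-0.01  -0.002 -1.   ] j [ 0.21  0.28 -0.75 -0.   -0.56 -1.71] F [-0.2  0.4  0.1]
[-0.155, -0.015, -0.011] [-0.0, -0.003, 0.002]
[-0.315, -0.016, -0.012] [-0.0, -0.003, 0.002]
[-0.515, -0.015, -0.014] [-0.0, -0.003, 0.002]
[-0.675, -0.012, -0.016] [-0.0, -0.003, 0.002]
[-0.839, -0.01, -0.018] [-0.0, -0.003, 0.002]
```

>>> arm_command --rows '[[[-0.08,-0.01,-0.008],[0,0,0]],[[-0.15,-0.015,-0.01],[0,0,0]],[[-0.19,-0.015,-0.01],[0,0,0]],[[-0.22,-0.015,-0.01],[0,0,0]],[[-0.25,-0.015,-0.01],[0,0,0]]]'

```text
clock: 10.9
position: [457.3, -76.5, 51.4]
ee_rot: [-0.038, 0.999, -0.0, -0.004]
contact_force: [-7.9, -0.5, 5.4]
gripper_width: 51.0
grasp_force: 3.7
```

>>> arm_command --rows '[[[-0.03,0,0],[0,0,0]],[[-0.06,0,0],[0,0,0]],[[-0.1,0,0],[0,0,0]],[[-0.14,0,0],[0,0,0]],[[-0.18,0,0],[0,0,0]]]'

```text
clock: 11.4
position: [503.6, -72.6, 51.5]
ee_rot: [-0.039, 0.999, -0.0, -0.003]
contact_force: [-3.9, -0.4, 2.3]
gripper_width: 51.1
grasp_force: 2.5
```

```bash
cat > q.sh <<'E'
python3 p.py "(663.6,-59.9,.071)" "[(-140,-1.5,49,np.pi/2),(-100,-1,49,np.pi/2),(-70,0,49,np.pi/2),(-59,0,49,np.pi/2)]"
E
bash q.sh
python3 - <<'E'
from h import *
im,_=arm.get_image("scene");cv2.imwrite("pics/s6.png",cv2.resize(im[140:300,220:420],(750,600),interpolation=3))
E
```

```text
t 11.4 pos [503.6 -72.6  51.5] psi 1.648 z [-0.005 -0.    -1.   ] j [ 0.18  0.41 -0.5  -0.   -0.68 -1.67] F [-3.9 -0.4  2.3]
[-0.082, -0.001, 0.01] [-0.0, -0.002, 0.002]
[-0.242, -0.0, 0.009] [-0.0, -0.002, 0.002]
[-0.362, 0.003, 0.008] [-0.0, -0.002, 0.002]
[-0.406, 0.003, 0.008] [-0.0, -0.002, 0.002]
```

View pics/s6.png

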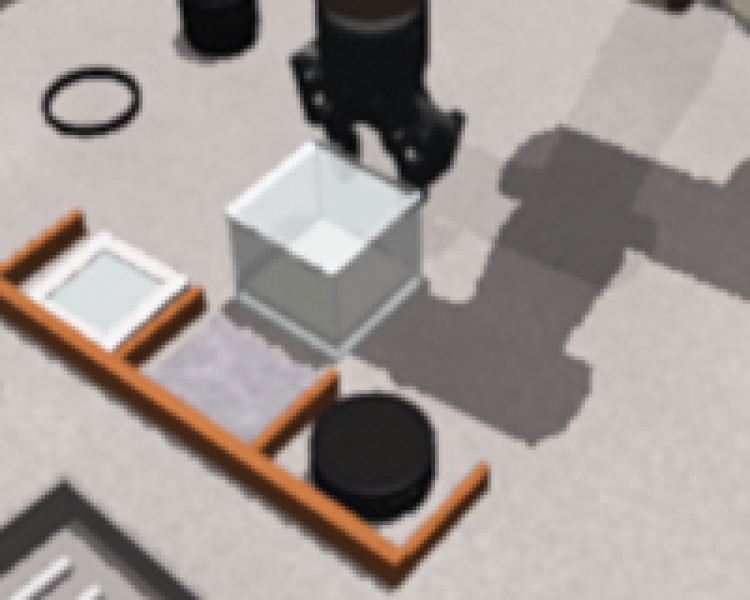

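The cube is just in front of the bay, with its leading bottom edge running from (240,300) to (337,355). I fit it to check the alignment.

```bash
python3 - <<'E' | tail -2
from fit import *
m=[((48,-48,90),B(228,212)),((-48,-48,92),B(313,142)),((-48,48,92),B(423,195)),((48,48,90),B(333,272)),((48,48,0),B(337,355)),((48,-48,0),B(240,300)),((-48,48,0),B(422,285))]
r=least_squares(res,[560,-71,.07],args=(m,));print(r.x,r.fun.round(1))
d=r.x-[663.6,-59.9,.071];print("in rack",np.cos(.071)*d[0]+np.sin(.071)*d[1],-np.sin(.071)*d[0]+np.cos(.071)*d[1],d[2])
E
```

```text
[ 5.62700685e+02 -6.70992294e+01  7.91116279e-02] [-0.7 -0.1  1.  -1.7 -0.1 -0.9 -0.1  0.5  0.4  2.1 -0.7  0.2  0.3 -0.5]
in rack -101.15582066517125 -0.023257366390934564 0.008111627930302803
```

>>> arm_command --rows '[[[-0.04,0,0],[0,0,0]],[[-0.08,0,0],[0,0,0]],[[-0.12,0,0],[0,0,0]],[[-0.16,0,0],[0,0,0]],[[-0.2,0,0],[0,0,0]]]'

```text
clock: 11.95
position: [556.1, -68.2, 51.5]
ee_rot: [-0.039, 0.999, 0.0, -0.0]
contact_force: [-4.2, -1.0, 0.0]
gripper_width: 51.0
grasp_force: 1.8
```

>>> arm_command --rows '[[[-0.04,0,0],[0,0,0]],[[-0.08,0,0],[0,0,0]],[[-0.11,0,0],[0,0,0]],[[-0.135,0,0],[0,0,0]],[[-0.15,0,0],[0,0,0]]]'

```text
clock: 12.45
position: [593.8, -65.2, 51.5]
ee_rot: [-0.039, 0.999, 0.0, 0.0]
contact_force: [-4.2, -0.6, 0.3]
gripper_width: 51.6
grasp_force: 1.8
```

```bash
bash q.sh
```

```text
t 12.45 pos [593.8 -65.2  51.5] psi 1.648 z [ 0.  0. -1.] j [ 0.16  0.52 -0.28 -0.   -0.77 -1.65] F [-4.2 -0.6  0.3]
[0.28, -0.003, 0.01] [0.0, 0.0, 0.002]
[0.12, -0.002, 0.01] [0.0, 0.0, 0.002]
[-0.0, 0.001, 0.01] [0.0, 0.0, 0.002]
[-0.044, 0.001, 0.01] [0.0, 0.0, 0.002]
```

>>> arm_command --rows '[[[-0.01,0,0],[0,0,0]],[[-0.02,0,0],[0,0,0]],[[-0.026,0,0],[0,0,0]],[[-0.032,0,0],[0,0,0]],[[-0.034,0,0],[0,0,0]]]'

```text
clock: 12.95
position: [601.7, -64.6, 51.6]
ee_rot: [-0.039, 0.999, 0.0, 0.0]
contact_force: [-3.2, 0.2, -0.4]
gripper_width: 51.6
grasp_force: 1.6
```

>>> arm_command --rows '[[[-0.004,0,0],[0,0,0]],[[-0.008,0,0],[0,0,0]],[[-0.008,0,0],[0,0,0]]]'

```text
clock: 13.25
position: [603.9, -64.4, 51.6]
ee_rot: [-0.039, 0.999, -0.0, 0.0]
contact_force: [-2.9, -1.0, -1.3]
gripper_width: 51.1
grasp_force: 1.3
```

>>> arm_command --rows '[[[-0.004,0,0],[0,0,0]],[[-0.008,0,0],[0,0,0]],[[-0.008,0,0],[0,0,0]]]'

```text
clock: 13.55
position: [605.9, -64.2, 51.6]
ee_rot: [-0.039, 0.999, 0.0, 0.0]
contact_force: [-3.6, -0.2, -0.6]
gripper_width: 51.1
grasp_force: 1.3
```

>>> arm_command --rows '[[[-0.004,0,0],[0,0,0]],[[-0.008,0,0],[0,0,0]],[[-0.008,0,0],[0,0,0]]]'

```text
clock: 13.85
position: [607.9, -64.1, 51.6]
ee_rot: [-0.039, 0.999, -0.0, 0.0]
contact_force: [-1.9, 0.1, -0.7]
gripper_width: 51.3
grasp_force: 1.3
```

>>> arm_command --rows '[[[-0.004,0,0],[0,0,0]],[[-0.008,0,0],[0,0,0]],[[-0.012,0,0],[0,0,0]]]'

```text
clock: 14.15
position: [608.5, -64.0, 51.6]
ee_rot: [-0.039, 0.999, -0.0, -0.003]
contact_force: [-9.8, 0.2, 5.7]
gripper_width: 51.3
grasp_force: 4.9
```

>>> arm_command --rows '[[[-0.004,0,0],[0,0,0]],[[-0.008,0,0],[0,0,0]],[[-0.008,0,0],[0,0,0]]]'

```text
clock: 14.45
position: [608.4, -64.0, 51.6]
ee_rot: [-0.038, 0.999, -0.0, -0.005]
contact_force: [-12.2, 1.4, 7.1]
gripper_width: 51.1
grasp_force: 6.3
```

Rail contact: the force has risen to 12 N and the tool has stopped. I back off and check.

>>> arm_command --rows '[[[0.02,0,0],[0,0,0]],[[0.08,0,0],[0,0,0]],[[0.2,0,0],[0,0,0]],[[0.4,0,-0.2],[0,0,0]],[[0.4,0,-0.4],[0,0,0]]]'

```text
clock: 14.95
position: [513.0, -71.5, 134.3]
ee_rot: [-0.039, 0.999, -0.0, -0.003]
contact_force: [1.6, 0.5, 0.6]
gripper_width: 51.1
grasp_force: 0.0
```

>>> arm_command --rows '[[[0,0,-0.2],[0,0,0]],[[0.2,0,-0.3],[0,0,0]],[[0.3,0,-0.3],[0,0,0]],[[0.3,0,-0.3],[0,0,0]]]'

```text
clock: 15.35
position: [440.8, -77.0, 213.2]
ee_rot: [-0.039, 0.999, 0.001, 0.004]
contact_force: [-0.2, -0.0, -0.5]
gripper_width: 50.9
grasp_force: 0.0
```

Run:
```python
from h import *
im,_=arm.get_image("top");im2,_=arm.get_image("scene")
a=cv2.resize(im[90:240,270:410],(560,600),interpolation=3);b=cv2.resize(im2[160:300,210:350],(560,560),interpolation=3)
cv2.imwrite("pics/a7.png",a);cv2.imwrite("pics/b7.png",b);print(cur()[0],arm.read_state()["contact_force"])
```

```text
[443.23128357 -76.86529969 212.16694054] [ 0.61544068 -0.06439812 -0.27628832]
```

View pics/a7.png

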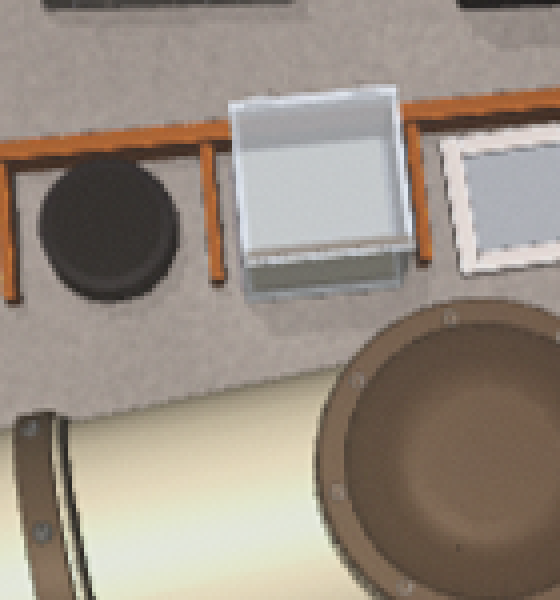

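View pics/b7.png

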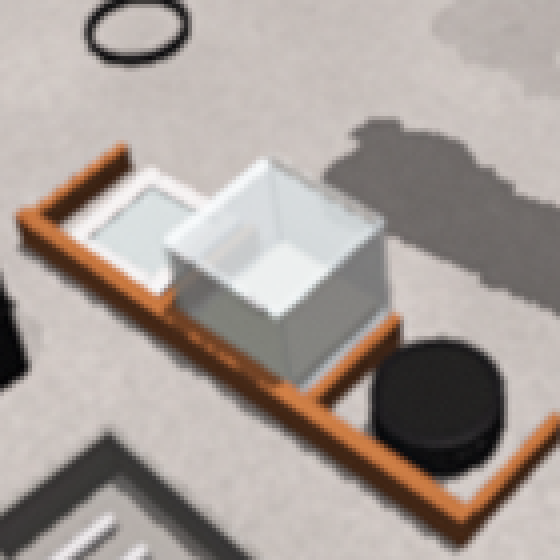

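Both views show the cube square in the middle bay against the rail. Its front edge, (247,300)–(400,285), stands about 11 mm out, the lid is flat and the neighbours are unmoved.

```bash
python3 -c "
from bench import arm
print(arm.job_done())"
```

```text
the job is handed in; nothing more can be done
None
```

I shut the lid, pushed the cube into the empty middle bay against the stop rail, and handed the job in at about 15.5 s. The last pictures showed the cube square with its lid flat and the neighbours in the rack unmoved; the hand-in returned no verdict.

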